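Raise the bench work rest by one rung and prove its lock

TASK

Raise the ladder section of the bench work rest by one rung: lift it by its head until one rung has pushed past the gravity pawl and the pawl has dropped back by itself, then lower it gently until that rung sits on the pawl, without letting it fall or jolt. With it seated, lean straight down on the ladder with a steady force of about 10 N for one second to prove that the lock holds, then let go. Do not touch the pawl and leave the other things on the bench where they are.

Things in the scene. Friction and masses are not known exactly. Their poses are not given: they have to be found in the camera images.
- stand: Grey steel work rest fixed to the bench: base plate 140 x 130 x 10 mm, two channel uprights that end 150 mm above the bench; a bright steel ladder section slides up and down between them. Origin: centre of the base plate's underside; z up, y along the rungs from upright to upright, +x is the side that carries the pawl.
- plain_rest: Another rest, fixed, not used: a plain round column with a V on top, 165 mm high, on a base 120 mm square; no ladder. Origin: centre of its underside.
- head (a point): Centre of the ladder's crosshead, the part to grip: a steel bar 24 mm thick (stand x), 90 mm long (stand y), 20 mm high, 190 mm above the bench when the ladder is lowest. A V saddle, also 24 mm thick in x, stands on it: horns at y = +-35 mm up to 38 mm above this point. The flat x faces are free for fingers from above. Axes as the stand's; moves straight up and down with the ladder.
- middle_rung (a point): Centre of the ladder's middle rung, a round bar 10 mm in diameter along y; it moves with the ladder. There are three rungs, 60 mm apart, with centres 22, 82 and 142 mm above the bench when the ladder is lowest, between two side rails.
- pawl_place (a point): Fixed point on the stand: the usual place of the pawl's pivot, 24 mm to +x of the ladder's plane, 107 mm above the bench. The bracket with the pawl is clamped anywhere from 10 mm below to 10 mm above it, and stays there; its true height is not measured.
- ladder (a joint): Height of the ladder over its lowest position, m, 0 to 0.105; 0 at the start. It weighs 0.5 to 0.7 kg, slides with under 1 N of friction and falls if released off the pawl. Lowered, the middle rung seats on the pawl at S, somewhere from 0.020 to 0.041: hard, found by feel, under 1 mm of give. Rising, it meets the pawl at about S - 0.018 and is past it by S + 0.020; the bottom rung meets it at about S + 0.042.
- pawl (a joint): Angle of the gravity pawl, rad: a steel flap 30 mm wide, 31 mm long, 8 mm thick, its nose reaching in between the rungs. 0: level on its stop, where it carries a rung from below (cannot go below 0). A rising rung swings the nose up (to about 1.1); once the rung is past, it drops back to 0 by its own weight.
- pipe_stub: bystander: pipe stub, to be left alone; origin at the centre of its underside
- magnet: bystander: welding magnet, to be left alone; origin at the centre of its underside
- angle_iron: bystander: angle iron, to be left alone; origin at the centre of its underside
- chipping_hammer: bystander: chipping hammer, to be left alone; origin at the centre of its underside
- wire_brush: bystander: wire brush, to be left alone; origin at the centre of its underside
- f_clamp: bystander: F-clamp, to be left alone; origin at the centre of its underside
- flat_bar: bystander: flat bar, to be left alone; origin at the centre of its underside
Mind the look-alikes: they are no part of the job. What is shaped like the stand but pink is not meant.

How it is judged:
By the outcome, as a careful person would: the job done as asked, in the order asked, and still so for the second after the job is handed in, with the robot touching nothing.
It also fails if it takes over 51 s, if anything falls off the work surface, if the arm or the gripper's body presses on something with over 40 N, if the wrist force passes 120 N, or if a joint passes its speed limit or range.

ROBOT

A 6-joint arm with a two-finger parallel gripper is mounted at the origin on the work surface. World frame = base frame: x ahead of the robot, y to its left, z up, the work surface at z = 0. Lengths are in mm, angles in rad, forces in N, time in s.
With the tool pointing down it reaches from about 275 to 1000 mm from the base axis. Payload 8.4 kg.
Tool frame: the origin (TCP) lies midway between the tips of the shut fingers; the grasp point (between the pads) lies 19 mm behind it; z points along the fingers, y is the line along which they close (so a half turn about z gives the same grasp; the last joint's range is limited). The gripper opens to 85 mm and grips with 20 to 120 N. Pads are 22 mm wide; open, the fingers measure 114 mm over their backs; the gripper's body (76 mm by 85 mm) begins 54 mm behind the grasp point. The pads swing forward as they close: fully open they stand 13 mm farther back than shut.
Start: joints at [-1.169, 0.353, 1.633, -0, 1.155, -0.002], TCP at [245.571, -574.737, 231.281] pointing down, gripper open.
Joint ranges: [-2.63, 2.63], [-0.92, 2.1], [0.06, 2.66], [-1.3, 4.44], [0, 2.69], [-3.02, 3.02]. Speed limits (rad/s): [2.22, 2.22, 2.79, 3.14, 3.14, 3.14].

INTERFACE

Orientations are given as [roll, pitch, yaw] about the fixed x, y, z axes, in that order (R = Rz(yaw) Ry(pitch) Rx(roll)).
In Python, from rig import r gives the robot as it stands.
- The arm moves only by the tool servo_tool, never from a script. Its argument "deltas" is a list of rows, each an object of numbers: "x", "y", "z": the shift along the world's x, y, z in mm; "rx", "ry", "rz": the turn, a rotation vector about the world's x, y, z in rad; "gripper": the gripper's target within -1 to 1 (fully open at 1, half-way at 0, shut at -1). A call has 1 to 10 rows; each row is the pose to reach, as a shift and turn from the pose commanded when the call began; what a row does not reach only later rows make up. A row lasts 1/10 s, in which the tool goes at most 50 mm and 8.59 degrees, less where a joint would pass 70% of its speed; a pose out of reach is approached as far as the arm can. A call with a gripper value outside its range is refused whole. The fingers move at their own pace and stop on an object; "newtons" is the grip in N (left out, the last holds). Time passes only in rows, so rows that repeat a pose let the fingers close. It gives the time, the measured TCP pose, the force, the opening and the grip force at its end, in the units of the state.
- r.sense(): the state, without advancing time (a new reading comes with each control period).
- r.grab_frame(name): name is "scene" or "top" or "wrist"; returns the picture (480x640x3 uint8, blue, green, red); there is no depth.
- r.camera_params(name): a dict with "mtx" (3x3 intrinsics, pixels), "D" ([k1, k2, p1, p2, k3] as OpenCV has them; the pictures are not rectified), "eye" and "orientation" of the camera in the world. Camera axes: x right, y down, z forward; pixel columns grow to the right and rows downward; lengths in mm; the calibration is good to about 2 mm. A picture is of the moment at which its call begins: read the wrist's pose just before it. camera_params takes no time and is no camera call; for the wrist camera it gives the pose at the moment of the call.
- r.sign_off(): hands the job in; it is judged then, once.
Trained networks look in the newest picture that a camera, given by its name, has taken for a name from the list of things; names that differ only in an ending like _2 or _b are one class to them, and where a whole thing is asked for, a point or a joint stands for the part that bears it (a point fixed in the world has none). Each returns a list of dicts, best first, with "conf" (0 to 1); they miss things now and then, are a little off and sometimes report something else, mostly with a low value. They report only what shows in the picture. A call takes as long as a camera call. They do not tell look-alikes from the thing itself.
- r.recognise(name, camera): "box" ([left, top, width, height] in pixels, round what is visible of it).
The state is a dict: "clock": time; "qpos": joint angles; "qvel": joint speeds; "joint_efforts": joint torques, N m; "eef_pos": TCP position; "tcp_rot": TCP orientation; "contact_force": force on the tool from outside, world axes, zero at the start; "wrist_torque": the same for the moment, N m; "opening": opening from 0.0 (shut) to 1.0 (fully open); "grasp_force": force on a finger pad.
Only numpy, scipy, OpenCV 4.12 (cv2) and the standard library are available. Lean on these libraries where they do the work, as an engineer would, in place of code of your own. Each camera call takes 0.05 s, during which the arm holds its last target. There are 200 camera calls.

## Working session

There is one attempt and no reset: what is moved stays moved. The work goes in short steps, Python scripts to look and compute and a tool call to move; the robot and the scene stay as the last step left them, time stands still between calls to the robot, and variables do not carry over. Pictures are saved under pics/ and viewed, at most 10 in all, crops included, and the job is handed in when it is done.

Besides the shell and the picture viewer there is one more tool, called after ">>>" in YAML: its name, and indented under it one key for each argument. servo_tool: Moves the arm, as the interface text tells. Its arguments: {"type":"object","properties":{"deltas":{"type":"array","items":{"type":"object","properties":{"x":{"type":"number"},"y":{"type":"number"},"z":{"type":"number"},"rx":{"type":"number"},"ry":{"type":"number"},"rz":{"type":"number"},"gripper":{"type":"number"}}}},"newtons":{"type":"number"}},"required":["deltas"]}

```bash
mkdir -p pics; python3 - <<'E'
from rig import r
import cv2,numpy as np
s=r.sense();print(s)
a=r.grab_frame("scene");b=r.grab_frame("top")
cv2.imwrite("pics/scene.png",a);cv2.imwrite("pics/top.png",b)
for c in("scene","top"):
    p=r.camera_params(c);print(c,p)
    for n in("stand","head"):print(n,r.recognise(n,c))
E
```

```text
{'clock': 0.0, 'qpos': array([-1.16939372e+00,  3.53617928e-01,  1.63415626e+00, -3.82841864e-05,
        1.15521456e+00, -2.39951188e-03]), 'qvel': array([ 0.00135254,  0.00020668,  0.0002166 , -0.00075337, -0.00013101,
       -0.00017051]), 'joint_efforts': array([ 3.12720447e-03, -6.05243254e+01, -3.42066658e+01,  3.14034141e-04,
        9.31287504e-03, -9.91664052e-06]), 'eef_pos': array([ 245.37026499, -574.28483012,  230.57109622]), 'tcp_rot': array([-3.14019647e+00,  3.16538279e-05,  4.03817626e-01]), 'contact_force': array([ 0.19183332, -0.01613037, -0.4335645 ]), 'wrist_torque': array([-0.02947332, -0.0435912 ,  0.01127075]), 'grasp_force': 0.0, 'opening': 1.0022848551605155}
scene {'mtx': array([[532.16704096,   0.        , 313.17254418],
       [  0.        , 532.16704096, 226.65892236],
       [  0.        ,   0.        ,   1.        ]]), 'D': array([-0.09356608,  0.        ,  0.        ,  0.        ,  0.        ]), 'eye': array([1147.43820195,  464.18962262, 1122.62017311]), 'orientation': array([-2.4674245 ,  0.00350762,  2.25371086])}
stand [{'box': [250.6, 158.6, 71.7
[... 319 characters left out ...]
], 'conf': 0.87}, {'box': [268.0, 160.1, 30.9, 59.3], 'conf': 0.69}]
top {'mtx': array([[500.27738157,   0.        , 322.51629688],
       [  0.        , 500.27738157, 240.02596711],
       [  0.        ,   0.        ,   1.        ]]), 'D': array([-0.1196623,  0.       ,  0.       ,  0.       ,  0.       ]), 'eye': array([ 375.60730172,  -43.92885647, 1364.87936949]), 'orientation': array([-3.00130549,  0.00653015, -1.55637874])}
stand [{'box': [160.2, 158.3, 63.9, 59.7], 'conf': 0.8}, {'box': [221.7, 301.4, 61.5, 58.8], 'conf': 0.78}]
head [{'box': [161.7, 164.8, 40.2, 25.6], 'conf': 0.73}, {'box': [226.4, 328.0, 35.0, 15.9], 'conf': 0.65}, {'box': [357.7, 251.6, 38.2, 15.3], 'conf': 0.57}]
```

```bash
ls; ls pics
```

```text
pics
scene.png
top.png
```

View pics/scene.png

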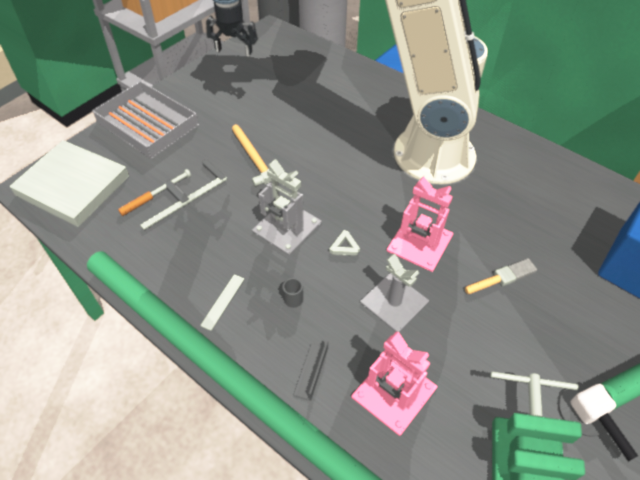

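View pics/top.png

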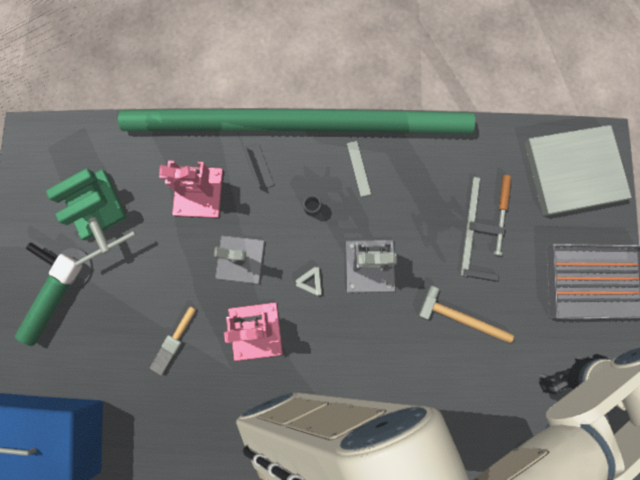

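Three ladder rests show. In the scene view there are pink ones at (420,225) and (395,385) and a grey one at (285,205), which is (371,260) in the top view. The plain column is at (395,290). The grey one with the ladder fits, and an enlarged crop will confirm it.

```bash
python3 - <<'E'
import cv2,numpy as np
a=cv2.imread("pics/scene.png")[150:260,240:340];b=cv2.imread("pics/top.png")[225:305,330:410]
a=cv2.resize(a,(500,550),interpolation=cv2.INTER_CUBIC)
b=cv2.resize(b,(300,300),interpolation=cv2.INTER_CUBIC)
b=cv2.copyMakeBorder(b,0,250,0,0,0)
cv2.imwrite("pics/crop1.png",np.hstack([a,b]))
E
```

```text
(no output)
```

View pics/crop1.png

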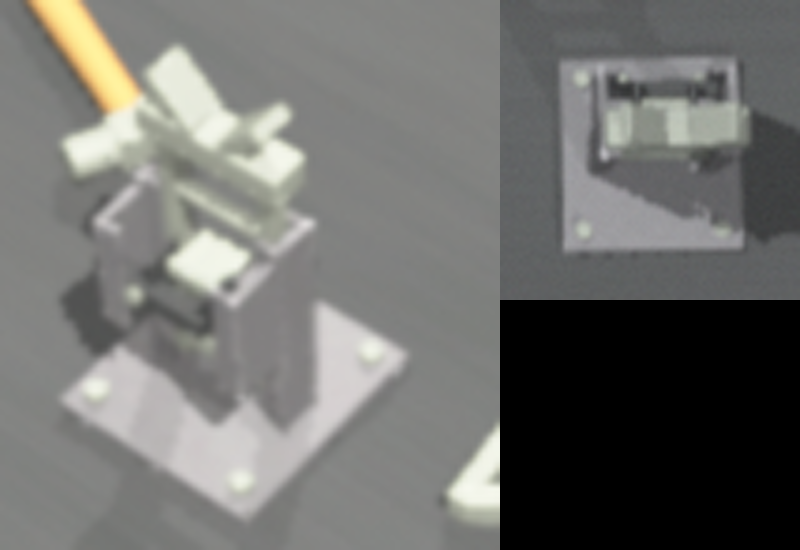

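The crop confirms it: grey rest, bright ladder, and the pawl on the side facing the scene camera (world +x). Next I fit its pose from the plate corners and check it with a projected head.

```bash
cat > h.py <<'E'
from rig import r
import cv2,numpy as np
from scipy.spatial.transform import Rotation as R
def proj(P,cam):
    Rc=R.from_euler('xyz',cam['orientation']).as_matrix()
    rv=cv2.Rodrigues(Rc.T)[0];t=-Rc.T@cam['eye']
    return cv2.projectPoints(np.float64(P),rv,t,cam['mtx'],cam['D'])[0][:,0]
def W(P,p):
    P=np.atleast_2d(np.float64(P));c,s=np.cos(p[2]),np.sin(p[2])
    return np.c_[p[0]+c*P[:,0]-s*P[:,1],p[1]+s*P[:,0]+c*P[:,1],P[:,2]]
def box(cx,cy,cz,dx,dy,dz):
    return np.array([[cx+i*dx/2,cy+j*dy/2,cz+k*dz/2] for i in(-1,1) for j in(-1,1) for k in(-1,1)])
def drawbox(im,b,p,cam,col,s,off):
    q=(proj(W(b,p),cam)-off)*s
    for i in range(8):
        for k in(1,2,4):
            if not i&k: cv2.line(im,tuple(int(v) for v in q[i]),tuple(int(v) for v in q[i|k]),col,1,cv2.LINE_AA)
E
python3 - <<'E'
from h import *
from scipy.optimize import least_squares
T=r.camera_params("top");S=r.camera_params("scene")
tp=np.array([[346,240.5],[393.5,240.2],[394.8,291.1],[347.1,292.2]])
tm=[[70,65,10],[70,-65,10],[-70,-65,10],[-70,65,10]]
sp=np.array([[252.4,230],[289.4,253],[321,220.8]]) 
sm=[[70,-65,10],[70,65,10],[-70,65,10]]
f=lambda p,w=(1,1):np.r_[w[0]*(proj(W(tm,p),T)-tp).ravel(),w[1]*(proj(W(sm,p),S)-sp).ravel()]
for w in((1,1),(1,0),(0,1)):
    q=least_squares(lambda p:f(p,w),[350,-150,0]);print(w,q.x,np.round(q.fun,1))
    if w==(1,1):p=q.x
np.save("p.npy",p)
a=cv2.imread("pics/scene.png")[150:260,240:340];b=cv2.imread("pics/top.png")[225:305,330:410]
a=cv2.resize(a,(500,550),interpolation=cv2.INTER_CUBIC)
b=cv2.resize(b,(300,300),interpolation=cv2.INTER_CUBIC)
for im,c,s,o in((a,S,5,(240,150)),(b,T,3.75,(330,225))):
    drawbox(im,box(0,0,5,140,130,10),p,c,(0,0,255),s,o)
    drawbox(im,box(0,0,190,24,90,20),p,c,(0,255,0),s,o)
    drawbox(im,box(0,0,219,24,70,18),p,c,(255,0,0),s,o)
b=cv2.copyMakeBorder(b,0,250,0,0,0)
cv2.imwrite("pics/crop2.png",np.hstack([a,b]))
E
```

```text
(1, 1) [ 4.98254197e+02 -1.61611097e+02  3.05729079e-02] [-0.8  0.  -0.8 -0.5 -0.4 -0.1 -0.7 -0.3 -1.3 -1.2 -0.6 -0.3  0.4 -1.6]
(1, 0) [ 4.97691052e+02 -1.63447943e+02  2.64665642e-02] [ 0.   0.1 -0.1 -0.2  0.2  0.2 -0.1 -0.2 -0.  -0.  -0.  -0.   0.  -0. ]
(0, 1) [ 4.99946126e+02 -1.58430822e+02  3.21269980e-02] [-0.  -0.  -0.  -0.  -0.  -0.  -0.  -0.  -0.9 -0.2 -0.   0.7  0.9 -0.6]
```

View pics/crop2.png

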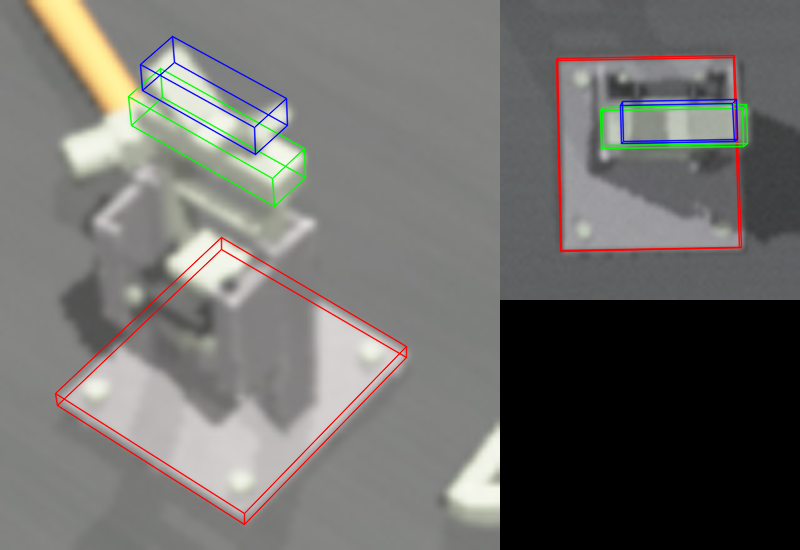

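>>> servo_tool:
  deltas:
    - {"x": 25,"y": 41,"z": 30,"rz": 0.12,"gripper": 1}
    - {"x": 50,"y": 82,"z": 60,"rz": 0.24}
    - {"x": 75,"y": 123,"z": 80,"rz": 0.36}
    - {"x": 100,"y": 165,"z": 100,"rz": 0.48}
    - {"x": 126,"y": 206,"z": 100,"rz": 0.6}
    - {"x": 152,"y": 247,"z": 100,"rz": 0.72}
    - {"x": 177,"y": 288,"z": 100,"rz": 0.84}
    - {"x": 202,"y": 330,"z": 100,"rz": 0.96}
    - {"x": 228,"y": 371,"z": 100,"rz": 1.08}
    - {"x": 253,"y": 412,"z": 100,"rz": 1.197}

```text
invalid input
```

>>> servo_tool:
  deltas:
    - {}
    - {}
    - {}

```text
invalid input
```

```bash
python3 - <<'E'
from h import *
p=np.load("p.npy");p[2]=.03
s=r.sense();c=r.camera_params("wrist");im=r.grab_frame("wrist")
print({k:s[k] for k in("clock","eef_pos","tcp_rot","contact_force","qpos")});print(c["eye"],c["orientation"])
print(r.recognise("head","wrist"),r.recognise("stand","wrist"))
cv2.imwrite("pics/w1raw.png",im)
drawbox(im,box(0,0,5,140,130,10),p,c,(0,0,255),1,(0,0))
drawbox(im,box(0,0,190,24,90,20),p,c,(0,255,0),1,(0,0))
cv2.imwrite("pics/w1.png",im)
E
```

```text
{'clock': 0.3, 'eef_pos': array([ 245.48161236, -574.59148951,  231.05094251]), 'tcp_rot': array([-3.14111471e+00,  2.30456470e-05,  4.03763491e-01]), 'contact_force': array([-0.243861  ,  0.51489091, -0.10878995]), 'qpos': array([-1.16942738e+00,  3.53197427e-01,  1.63364892e+00, -2.64404984e-05,
        1.15522420e+00, -2.38385397e-03])}
[ 313.78620983 -545.10762104  374.16708235] [ 2.84339221e+00  1.16955765e-03 -1.16672234e+00]
[] []
```

View pics/w1.png

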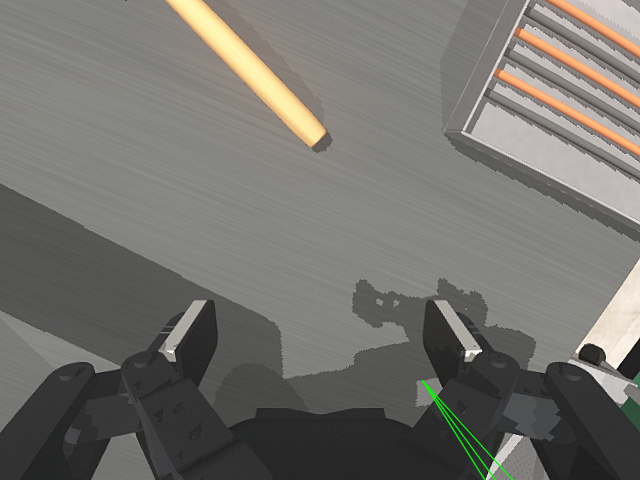

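The call was refused, so the arm hasn't moved and the wrist picture only shows the bench by the hammer handle. I'll send complete rows.

>>> servo_tool:
  deltas:
    - {"x": 25,"y": 41,"z": 30,"rx": 0,"ry": 0,"rz": 0.12,"gripper": 1}
    - {"x": 50,"y": 82,"z": 60,"rx": 0,"ry": 0,"rz": 0.24,"gripper": 1}
    - {"x": 75,"y": 123,"z": 80,"rx": 0,"ry": 0,"rz": 0.36,"gripper": 1}
    - {"x": 100,"y": 165,"z": 100,"rx": 0,"ry": 0,"rz": 0.48,"gripper": 1}
    - {"x": 126,"y": 206,"z": 100,"rx": 0,"ry": 0,"rz": 0.6,"gripper": 1}
    - {"x": 152,"y": 247,"z": 100,"rx": 0,"ry": 0,"rz": 0.72,"gripper": 1}
    - {"x": 177,"y": 288,"z": 100,"rx": 0,"ry": 0,"rz": 0.84,"gripper": 1}
    - {"x": 202,"y": 330,"z": 100,"rx": 0,"ry": 0,"rz": 0.96,"gripper": 1}
    - {"x": 228,"y": 371,"z": 100,"rx": 0,"ry": 0,"rz": 1.08,"gripper": 1}
    - {"x": 253,"y": 412,"z": 100,"rx": 0,"ry": 0,"rz": 1.197,"gripper": 1}
  newtons: 60

```text
clock: 1.45
eef_pos: [495.5, -167.1, 331.6]
tcp_rot: [3.141, 0.0, 1.606]
contact_force: [0.3, 0.1, -0.4]
opening: 1.001
grasp_force: 0.0
```

```bash
cat > look.py <<'E'
from h import *
import sys
p=np.load("p.npy");p[2]=.03;h=float(sys.argv[2])
s=r.sense();c=r.camera_params("wrist");im=r.grab_frame("wrist")
print({k:s[k] for k in("clock","eef_pos","tcp_rot","contact_force")});print(c["eye"],c["orientation"])
print(r.recognise("head","wrist"))
cv2.imwrite(f"pics/{sys.argv[1]}raw.png",im)
drawbox(im,box(0,0,5,140,130,10),p,c,(0,0,255),1,(0,0))
drawbox(im,box(0,0,190+h,24,90,20),p,c,(0,255,0),1,(0,0))
cv2.imwrite(f"pics/{sys.argv[1]}.png",im)
E
python3 look.py w2 0
```

```text
{'clock': 1.45, 'eef_pos': array([ 495.47838819, -167.12895668,  331.64067595]), 'tcp_rot': array([3.14080773e+00, 3.26482312e-04, 1.60568186e+00]), 'contact_force': array([ 0.32589047,  0.08124641, -0.39642484])}
[491.91123181 -91.97548894 474.7465749 ] [ 2.84327824e+00 -1.08040581e-03  3.51688829e-02]
[{'box': [304.8, 163.4, 36.4, 112.4], 'conf': 0.63}]
```

View pics/w2.png

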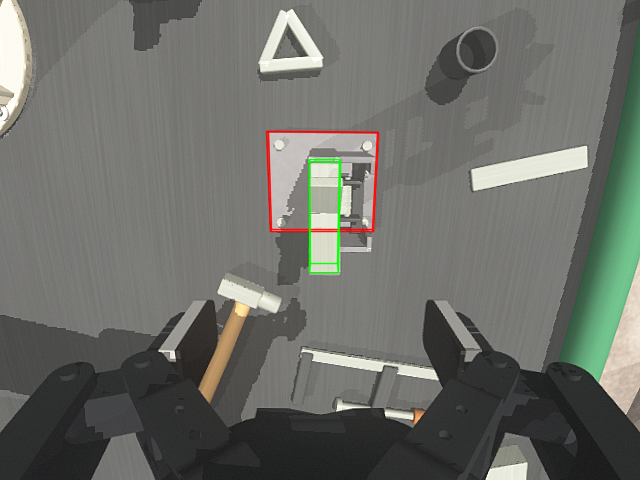

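The projected plate and head lie right on the picture (head at pixels 310–340, 157–273), so I descend.

>>> servo_tool:
  deltas:
    - {"x": 0,"y": 0,"z": -30,"rx": 0,"ry": 0,"rz": 0,"gripper": 1}
    - {"x": 0,"y": 0,"z": -60,"rx": 0,"ry": 0,"rz": 0,"gripper": 1}
    - {"x": 0,"y": 0,"z": -90,"rx": 0,"ry": 0,"rz": 0,"gripper": 1}
    - {"x": 0,"y": 0,"z": -115,"rx": 0,"ry": 0,"rz": 0,"gripper": 1}
    - {"x": 0,"y": 0,"z": -135,"rx": 0,"ry": 0,"rz": 0,"gripper": 1}
    - {"x": 0,"y": 0,"z": -150,"rx": 0,"ry": 0,"rz": 0,"gripper": 1}
    - {"x": 0,"y": 0,"z": -160,"rx": 0,"ry": 0,"rz": 0,"gripper": 1}
    - {"x": 0,"y": 0,"z": -160,"rx": 0,"ry": 0,"rz": 0,"gripper": 1}
    - {"x": 0,"y": 0,"z": -160,"rx": 0,"ry": 0,"rz": 0,"gripper": 1}

```text
clock: 2.45
eef_pos: [494.9, -169.4, 171.7]
tcp_rot: [3.141, 0.0, 1.6]
contact_force: [-0.0, -0.3, 0.2]
opening: 0.999
grasp_force: 0.0
```

```bash
python3 look.py w3 0
```

```text
{'clock': 2.45, 'eef_pos': array([ 494.91616627, -169.3709619 ,  171.74759045]), 'tcp_rot': array([3.14121040e+00, 2.45181049e-04, 1.60040457e+00]), 'contact_force': array([-0.00489763, -0.33531771,  0.15515775])}
[491.79710149 -94.21018942 314.8746927 ] [ 2.84343675e+00 -6.83977046e-04  2.98374070e-02]
[{'box': [293.3, 192.1, 87.0, 224.5], 'conf': 0.96}]
```

View pics/w3.png

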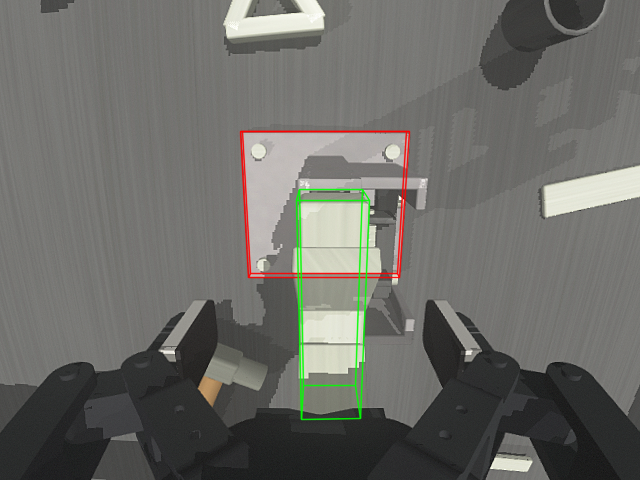

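The bar sits between the pads (row ~345, columns 301–363; pad inner faces at 213 and 425). The tool is about 3 mm short in x and 7 mm short in y, so I shift it and then close.

>>> servo_tool:
  deltas:
    - {"x": 3.4,"y": 7.5,"z": 0,"rx": 0,"ry": 0,"rz": 0,"gripper": 1}
    - {"x": 3.4,"y": 7.5,"z": 0,"rx": 0,"ry": 0,"rz": 0,"gripper": 1}
    - {"x": 3.4,"y": 7.5,"z": 0,"rx": 0,"ry": 0,"rz": 0,"gripper": 0}
    - {"x": 3.4,"y": 7.5,"z": 0,"rx": 0,"ry": 0,"rz": 0,"gripper": -0.2}
    - {"x": 3.4,"y": 7.5,"z": 0,"rx": 0,"ry": 0,"rz": 0,"gripper": -1}
    - {"x": 3.4,"y": 7.5,"z": 0,"rx": 0,"ry": 0,"rz": 0,"gripper": -1}
    - {"x": 3.4,"y": 7.5,"z": 0,"rx": 0,"ry": 0,"rz": 0,"gripper": -1}
    - {"x": 3.4,"y": 7.5,"z": 0,"rx": 0,"ry": 0,"rz": 0,"gripper": -1}
    - {"x": 3.4,"y": 7.5,"z": 0,"rx": 0,"ry": 0,"rz": 0,"gripper": -1}
    - {"x": 3.4,"y": 7.5,"z": 0,"rx": 0,"ry": 0,"rz": 0,"gripper": -1}
  newtons: 60

```text
clock: 3.55
eef_pos: [498.9, -161.6, 171.6]
tcp_rot: [3.14, 0.0, 1.601]
contact_force: [5.5, 1.2, 0.3]
opening: 0.271
grasp_force: 61.1
```

>>> servo_tool:
  deltas:
    - {"x": 0,"y": 0,"z": 0,"rx": 0,"ry": 0,"rz": 0,"gripper": -1}
    - {"x": 0,"y": 0,"z": 0,"rx": 0,"ry": 0,"rz": 0,"gripper": -1}
    - {"x": 0,"y": 0,"z": 0,"rx": 0,"ry": 0,"rz": 0,"gripper": -1}
    - {"x": 0,"y": 0,"z": 0,"rx": 0,"ry": 0,"rz": 0,"gripper": -1}

```text
clock: 3.95
eef_pos: [498.9, -161.6, 171.6]
tcp_rot: [3.14, 0.0, 1.601]
contact_force: [5.6, 1.7, 0.8]
opening: 0.269
grasp_force: 61.1
```

>>> servo_tool:
  deltas:
    - {"x": 0.6,"y": 0.2,"z": 0.5,"rx": 0,"ry": 0,"rz": 0,"gripper": -1}
    - {"x": 0.6,"y": 0.2,"z": 2,"rx": 0,"ry": 0,"rz": 0,"gripper": -1}
    - {"x": 0.6,"y": 0.2,"z": 4,"rx": 0,"ry": 0,"rz": 0,"gripper": -1}
    - {"x": 0.6,"y": 0.2,"z": 6,"rx": 0,"ry": 0,"rz": 0,"gripper": -1}
    - {"x": 0.6,"y": 0.2,"z": 8,"rx": 0,"ry": 0,"rz": 0,"gripper": -1}
    - {"x": 0.6,"y": 0.2,"z": 10,"rx": 0,"ry": 0,"rz": 0,"gripper": -1}

```text
clock: 4.55
eef_pos: [498.9, -161.5, 181.0]
tcp_rot: [3.141, 0.0, 1.601]
contact_force: [5.6, -1.5, -5.6]
opening: 0.272
grasp_force: 60.3
```

>>> servo_tool:
  deltas:
    - {"x": 0,"y": 0,"z": 2,"rx": 0,"ry": 0,"rz": 0,"gripper": -1}
    - {"x": 0,"y": 0,"z": 4,"rx": 0,"ry": 0,"rz": 0,"gripper": -1}
    - {"x": 0,"y": 0,"z": 6,"rx": 0,"ry": 0,"rz": 0,"gripper": -1}
    - {"x": 0,"y": 0,"z": 8,"rx": 0,"ry": 0,"rz": 0,"gripper": -1}
    - {"x": 0,"y": 0,"z": 10,"rx": 0,"ry": 0,"rz": 0,"gripper": -1}
    - {"x": 0,"y": 0,"z": 12,"rx": 0,"ry": 0,"rz": 0,"gripper": -1}
    - {"x": 0,"y": 0,"z": 14,"rx": 0,"ry": 0,"rz": 0,"gripper": -1}
    - {"x": 0,"y": 0,"z": 16,"rx": 0,"ry": 0,"rz": 0,"gripper": -1}
    - {"x": 0,"y": 0,"z": 18,"rx": 0,"ry": 0,"rz": 0,"gripper": -1}
    - {"x": 0,"y": 0,"z": 20,"rx": 0,"ry": 0,"rz": 0,"gripper": -1}

```text
clock: 5.55
eef_pos: [498.9, -161.5, 200.9]
tcp_rot: [3.141, 0.0, 1.601]
contact_force: [5.5, -1.3, -5.8]
opening: 0.271
grasp_force: 60.3
```

>>> servo_tool:
  deltas:
    - {"x": 0,"y": 0,"z": 2,"rx": 0,"ry": 0,"rz": 0,"gripper": -1}
    - {"x": 0,"y": 0,"z": 4,"rx": 0,"ry": 0,"rz": 0,"gripper": -1}
    - {"x": 0,"y": 0,"z": 6,"rx": 0,"ry": 0,"rz": 0,"gripper": -1}
    - {"x": 0,"y": 0,"z": 8,"rx": 0,"ry": 0,"rz": 0,"gripper": -1}
    - {"x": 0,"y": 0,"z": 10,"rx": 0,"ry": 0,"rz": 0,"gripper": -1}
    - {"x": 0,"y": 0,"z": 12,"rx": 0,"ry": 0,"rz": 0,"gripper": -1}
    - {"x": 0,"y": 0,"z": 14,"rx": 0,"ry": 0,"rz": 0,"gripper": -1}
    - {"x": 0,"y": 0,"z": 16,"rx": 0,"ry": 0,"rz": 0,"gripper": -1}
    - {"x": 0,"y": 0,"z": 18,"rx": 0,"ry": 0,"rz": 0,"gripper": -1}
    - {"x": 0,"y": 0,"z": 20,"rx": 0,"ry": 0,"rz": 0,"gripper": -1}

```text
clock: 6.55
eef_pos: [498.9, -161.5, 220.8]
tcp_rot: [3.141, 0.0, 1.601]
contact_force: [6.0, -0.2, -6.4]
opening: 0.269
grasp_force: 60.3
```

>>> servo_tool:
  deltas:
    - {"x": 0,"y": 0,"z": 2,"rx": 0,"ry": 0,"rz": 0,"gripper": -1}
    - {"x": 0,"y": 0,"z": 4,"rx": 0,"ry": 0,"rz": 0,"gripper": -1}
    - {"x": 0,"y": 0,"z": 6,"rx": 0,"ry": 0,"rz": 0,"gripper": -1}
    - {"x": 0,"y": 0,"z": 8,"rx": 0,"ry": 0,"rz": 0,"gripper": -1}
    - {"x": 0,"y": 0,"z": 10,"rx": 0,"ry": 0,"rz": 0,"gripper": -1}
    - {"x": 0,"y": 0,"z": 11.5,"rx": 0,"ry": 0,"rz": 0,"gripper": -1}
    - {"x": 0,"y": 0,"z": 11.5,"rx": 0,"ry": 0,"rz": 0,"gripper": -1}
    - {"x": 0,"y": 0,"z": 11.5,"rx": 0,"ry": 0,"rz": 0,"gripper": -1}
    - {"x": 0,"y": 0,"z": 11.5,"rx": 0,"ry": 0,"rz": 0,"gripper": -1}
    - {"x": 0,"y": 0,"z": 11.5,"rx": 0,"ry": 0,"rz": 0,"gripper": -1}

```text
clock: 7.55
eef_pos: [498.9, -161.6, 232.4]
tcp_rot: [3.141, 0.0, 1.601]
contact_force: [5.4, -1.3, -5.2]
opening: 0.266
grasp_force: 60.4
```

```bash
python3 - <<'E'
from h import *
im=r.grab_frame("scene");cv2.imwrite("pics/s2.png",im)
r0=cv2.imread("pics/scene.png")
f=lambda i:cv2.resize(i[135:245,245:325],(400,550),interpolation=cv2.INTER_CUBIC)
cv2.imwrite("pics/s2c.png",np.hstack([f(r0),f(im)]));print(r.sense()["eef_pos"])
E
```

```text
[ 498.87361462 -161.53785484  232.40095389]
```

View pics/s2c.png

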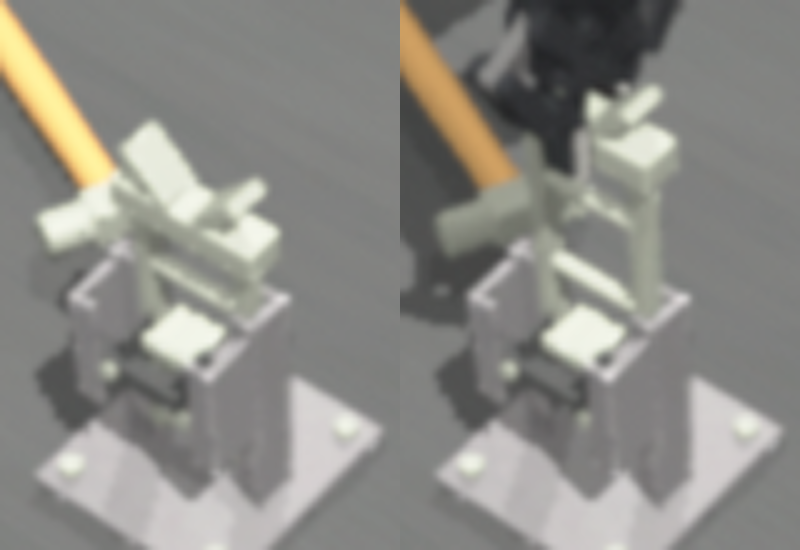

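The pawl looks the same as at the start (level), with the middle rung above it and the ladder about 61 mm up. I lower to just above the highest possible seat, then feel for it.

>>> servo_tool:
  deltas:
    - {"x": 0,"y": 0,"z": -1,"rx": 0,"ry": 0,"rz": 0,"gripper": -1}
    - {"x": 0,"y": 0,"z": -3,"rx": 0,"ry": 0,"rz": 0,"gripper": -1}
    - {"x": 0,"y": 0,"z": -5,"rx": 0,"ry": 0,"rz": 0,"gripper": -1}
    - {"x": 0,"y": 0,"z": -7,"rx": 0,"ry": 0,"rz": 0,"gripper": -1}
    - {"x": 0,"y": 0,"z": -9,"rx": 0,"ry": 0,"rz": 0,"gripper": -1}
    - {"x": 0,"y": 0,"z": -11,"rx": 0,"ry": 0,"rz": 0,"gripper": -1}
    - {"x": 0,"y": 0,"z": -13,"rx": 0,"ry": 0,"rz": 0,"gripper": -1}
    - {"x": 0,"y": 0,"z": -15,"rx": 0,"ry": 0,"rz": 0,"gripper": -1}
    - {"x": 0,"y": 0,"z": -17,"rx": 0,"ry": 0,"rz": 0,"gripper": -1}
    - {"x": 0,"y": 0,"z": -17.5,"rx": 0,"ry": 0,"rz": 0,"gripper": -1}

```text
clock: 8.6
eef_pos: [498.9, -161.6, 214.7]
tcp_rot: [3.141, 0.0, 1.601]
contact_force: [5.1, -1.3, -5.0]
opening: 0.273
grasp_force: 60.5
```

>>> servo_tool:
  deltas:
    - {"x": 0,"y": 0,"z": -0.4,"rx": 0,"ry": 0,"rz": 0,"gripper": -1}
    - {"x": 0,"y": 0,"z": -0.8,"rx": 0,"ry": 0,"rz": 0,"gripper": -1}
    - {"x": 0,"y": 0,"z": -1.2,"rx": 0,"ry": 0,"rz": 0,"gripper": -1}
    - {"x": 0,"y": 0,"z": -1.6,"rx": 0,"ry": 0,"rz": 0,"gripper": -1}
    - {"x": 0,"y": 0,"z": -2,"rx": 0,"ry": 0,"rz": 0,"gripper": -1}

```text
clock: 9.1
eef_pos: [498.9, -161.6, 212.9]
tcp_rot: [3.141, 0.0, 1.601]
contact_force: [5.1, -1.0, -4.7]
opening: 0.274
grasp_force: 60.5
```

>>> servo_tool:
  deltas:
    - {"x": 0,"y": 0,"z": -0.4,"rx": 0,"ry": 0,"rz": 0,"gripper": -1}
    - {"x": 0,"y": 0,"z": -0.8,"rx": 0,"ry": 0,"rz": 0,"gripper": -1}
    - {"x": 0,"y": 0,"z": -1.2,"rx": 0,"ry": 0,"rz": 0,"gripper": -1}
    - {"x": 0,"y": 0,"z": -1.6,"rx": 0,"ry": 0,"rz": 0,"gripper": -1}
    - {"x": 0,"y": 0,"z": -2,"rx": 0,"ry": 0,"rz": 0,"gripper": -1}

```text
clock: 9.6
eef_pos: [498.9, -161.6, 210.9]
tcp_rot: [3.141, 0.0, 1.601]
contact_force: [6.2, -1.1, -5.0]
opening: 0.271
grasp_force: 60.5
```

>>> servo_tool:
  deltas:
    - {"x": 0,"y": 0,"z": -0.4,"rx": 0,"ry": 0,"rz": 0,"gripper": -1}
    - {"x": 0,"y": 0,"z": -0.8,"rx": 0,"ry": 0,"rz": 0,"gripper": -1}
    - {"x": 0,"y": 0,"z": -1.2,"rx": 0,"ry": 0,"rz": 0,"gripper": -1}
    - {"x": 0,"y": 0,"z": -1.6,"rx": 0,"ry": 0,"rz": 0,"gripper": -1}
    - {"x": 0,"y": 0,"z": -2,"rx": 0,"ry": 0,"rz": 0,"gripper": -1}

```text
clock: 10.1
eef_pos: [498.9, -161.6, 209.7]
tcp_rot: [3.141, 0.0, 1.601]
contact_force: [1.9, -0.3, 5.2]
opening: 0.27
grasp_force: 61.7
```

Seated at a ladder height of about 38 mm, with 5 N already on it. Now I lean to about 10 N.

>>> servo_tool:
  deltas:
    - {"x": 0,"y": 0,"z": -0.2,"rx": 0,"ry": 0,"rz": 0,"gripper": -1}
    - {"x": 0,"y": 0,"z": -0.3,"rx": 0,"ry": 0,"rz": 0,"gripper": -1}
    - {"x": 0,"y": 0,"z": -0.3,"rx": 0,"ry": 0,"rz": 0,"gripper": -1}

```text
clock: 10.4
eef_pos: [498.9, -161.6, 209.7]
tcp_rot: [3.141, 0.001, 1.601]
contact_force: [1.9, -0.5, 6.2]
opening: 0.269
grasp_force: 61.9
```

>>> servo_tool:
  deltas:
    - {"x": 0,"y": 0,"z": -0.3,"rx": 0,"ry": 0,"rz": 0,"gripper": -1}
    - {"x": 0,"y": 0,"z": -0.6,"rx": 0,"ry": 0,"rz": 0,"gripper": -1}
    - {"x": 0,"y": 0,"z": -0.6,"rx": 0,"ry": 0,"rz": 0,"gripper": -1}

```text
clock: 10.7
eef_pos: [498.9, -161.6, 209.5]
tcp_rot: [3.141, 0.001, 1.601]
contact_force: [-0.3, -0.3, 10.4]
opening: 0.267
grasp_force: 62.6
```

>>> servo_tool:
  deltas:
    - {"x": 0,"y": 0,"z": 0,"rx": 0,"ry": 0,"rz": 0,"gripper": -1}
    - {"x": 0,"y": 0,"z": 0,"rx": 0,"ry": 0,"rz": 0,"gripper": -1}
    - {"x": 0,"y": 0,"z": 0,"rx": 0,"ry": 0,"rz": 0,"gripper": -1}
    - {"x": 0,"y": 0,"z": 0,"rx": 0,"ry": 0,"rz": 0,"gripper": -1}
    - {"x": 0,"y": 0,"z": 0,"rx": 0,"ry": 0,"rz": 0,"gripper": -1}
    - {"x": 0,"y": 0,"z": 0,"rx": 0,"ry": 0,"rz": 0,"gripper": -1}

```text
clock: 11.3
eef_pos: [498.9, -161.6, 209.5]
tcp_rot: [3.141, 0.001, 1.601]
contact_force: [0.5, -0.0, 10.1]
opening: 0.269
grasp_force: 62.5
```

>>> servo_tool:
  deltas:
    - {"x": 0,"y": 0,"z": 0,"rx": 0,"ry": 0,"rz": 0,"gripper": -1}
    - {"x": 0,"y": 0,"z": 0,"rx": 0,"ry": 0,"rz": 0,"gripper": -1}
    - {"x": 0,"y": 0,"z": 0,"rx": 0,"ry": 0,"rz": 0,"gripper": -1}
    - {"x": 0,"y": 0,"z": 0,"rx": 0,"ry": 0,"rz": 0,"gripper": -1}
    - {"x": 0,"y": 0,"z": 0,"rx": 0,"ry": 0,"rz": 0,"gripper": -1}
    - {"x": 0,"y": 0,"z": 0,"rx": 0,"ry": 0,"rz": 0,"gripper": -1}
    - {"x": 0,"y": 0,"z": 0,"rx": 0,"ry": 0,"rz": 0,"gripper": -1}
    - {"x": 0,"y": 0,"z": 0,"rx": 0,"ry": 0,"rz": 0,"gripper": -1}

```text
clock: 12.1
eef_pos: [498.9, -161.6, 209.5]
tcp_rot: [3.141, 0.001, 1.601]
contact_force: [0.5, -0.3, 9.7]
opening: 0.268
grasp_force: 62.5
```

The lock held about 10 N for 1.4 s. Next I ease the force off and open.

>>> servo_tool:
  deltas:
    - {"x": 0,"y": 0,"z": 0.3,"rx": 0,"ry": 0,"rz": 0,"gripper": -1}
    - {"x": 0,"y": 0,"z": 0.6,"rx": 0,"ry": 0,"rz": 0,"gripper": -1}
    - {"x": 0,"y": 0,"z": 0.9,"rx": 0,"ry": 0,"rz": 0,"gripper": -1}
    - {"x": 0,"y": 0,"z": 1.1,"rx": 0,"ry": 0,"rz": 0,"gripper": -1}
    - {"x": 0,"y": 0,"z": 1.1,"rx": 0,"ry": 0,"rz": 0,"gripper": -1}
  newtons: 20

```text
clock: 12.6
eef_pos: [498.9, -161.6, 209.7]
tcp_rot: [3.141, 0.0, 1.601]
contact_force: [2.6, -2.9, 5.1]
opening: 0.268
grasp_force: 61.8
```

>>> servo_tool:
  deltas:
    - {"x": 0,"y": 0,"z": 0.3,"rx": 0,"ry": 0,"rz": 0,"gripper": -1}
    - {"x": 0,"y": 0,"z": 0.5,"rx": 0,"ry": 0,"rz": 0,"gripper": -1}
    - {"x": 0,"y": 0,"z": 0.5,"rx": 0,"ry": 0,"rz": 0,"gripper": -1}

```text
clock: 12.9
eef_pos: [498.9, -161.5, 209.8]
tcp_rot: [3.141, 0.0, 1.601]
contact_force: [4.4, -3.7, 1.9]
opening: 0.268
grasp_force: 61.3
```

Nearly unloaded, so I open slowly.

>>> servo_tool:
  deltas:
    - {"x": 0,"y": 0,"z": 0,"rx": 0,"ry": 0,"rz": 0,"gripper": -0.4}
    - {"x": 0,"y": 0,"z": 0,"rx": 0,"ry": 0,"rz": 0,"gripper": -0.2}
    - {"x": 0,"y": 0,"z": 0,"rx": 0,"ry": 0,"rz": 0,"gripper": 0.2}
    - {"x": 0,"y": 0,"z": 0,"rx": 0,"ry": 0,"rz": 0,"gripper": 1}
    - {"x": 0,"y": 0,"z": 0,"rx": 0,"ry": 0,"rz": 0,"gripper": 1}
    - {"x": 0,"y": 0,"z": 0,"rx": 0,"ry": 0,"rz": 0,"gripper": 1}
    - {"x": 0,"y": 0,"z": 0,"rx": 0,"ry": 0,"rz": 0,"gripper": 1}
    - {"x": 0,"y": 0,"z": 0,"rx": 0,"ry": 0,"rz": 0,"gripper": 1}

```text
clock: 13.7
eef_pos: [498.7, -161.3, 210.0]
tcp_rot: [-3.142, -0.0, 1.601]
contact_force: [0.3, 0.1, 0.2]
opening: 1.004
grasp_force: 0.0
```

>>> servo_tool:
  deltas:
    - {"x": 0,"y": 0,"z": 10,"rx": 0,"ry": 0,"rz": 0,"gripper": 1}
    - {"x": 0,"y": 0,"z": 30,"rx": 0,"ry": 0,"rz": 0,"gripper": 1}
    - {"x": 0,"y": 0,"z": 50,"rx": 0,"ry": 0,"rz": 0,"gripper": 1}
    - {"x": 0,"y": 0,"z": 75,"rx": 0,"ry": 0,"rz": 0,"gripper": 1}
    - {"x": 0,"y": 0,"z": 100,"rx": 0,"ry": 0,"rz": 0,"gripper": 1}
    - {"x": 0,"y": 0,"z": 120,"rx": 0,"ry": 0,"rz": 0,"gripper": 1}
    - {"x": 0,"y": 0,"z": 130,"rx": 0,"ry": 0,"rz": 0,"gripper": 1}
    - {"x": 0,"y": 0,"z": 130,"rx": 0,"ry": 0,"rz": 0,"gripper": 1}

```text
clock: 14.5
eef_pos: [499.3, -161.5, 341.7]
tcp_rot: [3.139, 0.001, 1.601]
contact_force: [0.4, -1.4, 0.4]
opening: 0.998
grasp_force: 0.0
```

```bash
python3 - <<'E'
from h import *
im=r.grab_frame("scene");p=np.load("p.npy")
f=lambda i:cv2.resize(i[135:245,245:325],(400,550),interpolation=cv2.INTER_CUBIC)
a=f(im);b=a.copy()
drawbox(b,box(0,0,228,24,90,20),p,r.camera_params("scene"),(0,255,0),5,(245,135))
cv2.imwrite("pics/s3c.png",np.hstack([a,b]));print(r.sense()["eef_pos"])
E
```

```text
[ 498.77859094 -161.34878076  340.22273815]
```

View pics/s3c.png

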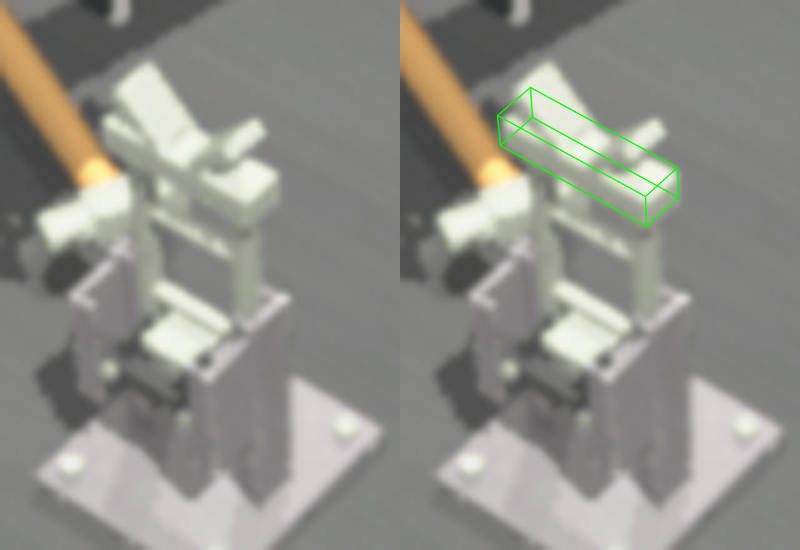

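The ladder stays up, with the head on the model drawn 38 mm higher and the middle rung resting on the level pawl. The gripper is clear.

```bash
python3 -c "
from rig import r
print(r.sign_off())"
```

```text
the job is handed in; nothing more can be done
None
```

The ladder is up one rung and seated on the pawl at about 38 mm; it held a 10 N push for 1.4 s, I released it and handed the job in at about 14.6 s.

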